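# Cull the short viaduct pier and open the track cleaner

### The job

Get a batch of model viaduct piers ready for cleaning: first take the one pier that is clearly shorter than the others off the casting board and put it in the steel scrap tray. Then open the bottle of cleaner beside it: press its safety cap down and, keeping it pressed, twist it about a quarter turn counter-clockwise (seen from above), lift it off, and finish while still holding the cap level, roughly 5 cm straight above the open bottle. Leave the other piers standing on the board and do not disturb the paint jar, the model car or the model house.

Things in the scene. Friction and masses are not known exactly. Their poses are not given: they have to be found in the camera images.
- bottle: White plastic bottle, 72 mm in diameter, clamped upright in a square plywood block (100 x 100 x 30 mm) fixed to the bench. Origin: centre of the block's underside, on the bench, z up. The flat shoulder is 110 mm and the end of the open neck (38 mm across its two lugs) 133 mm above the bench.
- bottle_mouth (a point): Centre of the end of the bottle's neck, on its upright axis, 133 mm above the bench. A sprung rubber disc in the mouth, 20 mm in diameter, pushes the cap up: 5 N when locked, about 10 N fully down. With the cap off it stands 11 mm above the neck's end.
- cap: Loose grey ribbed round push-and-turn cap on the bottle, 48 mm in diameter, 43 mm high, about 40 g; top 18 mm solid, hollow skirt below; any grip direction serves. Origin: centre of the open lower rim, z up. Locked, the rim is 116 mm and the top 159 mm above the bench.
- cap_top (a point): Centre of the cap's flat top, 43 mm above its origin. To open: push the cap down 4 to 6 mm (hard stop at 6; under 3.5 it stays locked), and turn it counter-clockwise seen from above while it is down; from 55 to 118 degrees of turn (86 is the middle) it lifts straight off. Clockwise is blocked. Turned free and let go, it rises 3 mm above its locked height.
- board: Plywood casting board, 90 x 360 x 10 mm, fixed to the bench; origin at the centre of its underside, long side along its y. The four piers stand on it in a row along its y, about 85 mm apart, in any order.
- pier_short: The odd pier: like the others but only 54 mm high, about 54 g, standing on the board (top 64 mm above the bench). Origin: centre of its underside, z up. From below: footing 34 (x) x 42 (y) x 8 mm, shaft 18 x 26 mm, head 26 (x) x 34 (y) mm over the top 16 mm; best gripped across the head's 26 mm, along its x.
- pier_a: Good concrete-grey model viaduct pier, 70 mm high, about 70 g, standing on the board; same footing, shaft and head as pier_short with a longer shaft. Origin: centre of its underside.
- pier_b: Good pier, same as pier_a.
- pier_c: Good pier, same as pier_a.
- tray: Open steel scrap tray, 100 (x) x 160 (y) x 30 mm high, walls 4 mm, floor about 5 mm thick, fixed to the bench. Origin: centre of its underside.
- tray_floor (a point): Centre of the tray's inner floor; axes as the tray's.
- paint_jar: Small glass paint jar, 36 mm in diameter, 50 mm high; bystander. Origin: centre of its underside.
- model_car: Red model car, 34 x 78 x 32 mm; bystander. Origin: centre of its underside.
- model_house: Model house with a tiled gable roof, 90 x 100 x 85 mm; bystander. Origin: centre of its underside.
There are look-alikes about, which are no part of the job. Of the things that look like the tray, take the one that is farthest to the robot's left at the start.

How it is judged:
By the outcome, as a careful person would: the job done as asked, in the order asked, and still so for the second after the job is handed in, while the arm keeps its last pose, push and grip.
It also fails if it takes over 45 s, if anything falls off the work surface, if the arm or the gripper's body presses on something with over 40 N, if the wrist force passes 120 N, or if a joint passes its speed limit or range.

### The arm

A 6-joint arm with a two-finger parallel gripper is mounted at the origin on the work surface. World frame = base frame: x ahead of the robot, y to its left, z up, the work surface at z = 0. Lengths are in m, angles in rad, forces in N, time in s.
With the tool pointing down it reaches from about 0.2 to 0.875 m from the base axis. Payload 3.4 kg.
Tool frame: the origin (TCP) lies midway between the tips of the shut fingers; the grasp point (between the pads) lies 19 mm behind it; z points along the fingers, y is the line along which they close (so a half turn about z gives the same grasp; the last joint's range is limited). The gripper opens to 94 mm and grips with 3 to 60 N. Pads are 16 mm wide; open, the fingers measure 119 mm over their backs; the gripper's body (75 mm by 177 mm) begins 78 mm behind the grasp point.
Start: joints at [1.055, 0.276, 1.505, -0, 1.361, -0.121], TCP at [0.221, 0.531, 0.205] pointing down, gripper open.
Joint ranges: [-2.89, 2.89], [-0.75, 2.08], [0.22, 2.7], [-1.18, 4.32], [0.11, 2.71], [-2.7, 2.7]. Speed limits (rad/s): [2.57, 2.57, 3.14, 3.14, 3.14, 3.14].

### API

Orientations are given as a rotation vector (axis times angle).
In Python, from rig import r gives the robot as it stands.
- The arm moves only by the tool drive_tool, never from a script. Its argument "targets" is a list of rows, each a list of 7 numbers: the finger opening in cm, from 0 to 9.4, then the shift along the tool's x, y, z in cm, then the turn, a rotation vector about the tool's x, y, z in degrees. A call has exactly 8 rows; each row shifts and turns the commanded pose from where the row before left it, along the tool's axes as they then stand; what a row does not reach is not made up. A row lasts 1/10 s, in which the tool goes at most 50 mm and 8.59 degrees, less where a joint would pass 70% of its speed; a pose out of reach is approached as far as the arm can. A call is refused whole if a number of a shift passes 5 or a number of a turn 8.59, either way. A call with a gripper value outside its range is refused whole. The fingers move at their own pace and stop on an object; the grip force is fixed at half the most. Time passes only in rows, so rows that do not move let the fingers close, or fill a call up. It gives the time, the measured TCP pose, the force, the opening and the grip force at its end, in the units of the state.
- r.sense(): the state, without advancing time (a new reading comes with each control period).
- r.capture(name): name is "scene" or "top" or "wrist"; returns a dict with "image" (400x640x3 uint8, blue, green, red), "z_map" (400x640 float32, m along the optical axis (not along the pixel's ray), 0 where there is no reading), "fovy" (degrees; the focal length in pixels is half the picture's height over the tangent of half this angle, whatever the lens; pixels are square), "cx", "cy" (the principal point, pixels), "dist_coeffs" ([k1, k2, p1, p2, k3] as OpenCV has them; the pictures are not rectified), "view" (4x4, takes a point from world to camera coordinates); the wrist camera has in their place "tool_from_camera" (4x4, takes a point from camera to tool coordinates, whose origin is the TCP and whose axes are the flange's). Camera axes: x right, y down, z forward; pixel columns grow to the right and rows downward; lengths in m; the calibration is good to about 2 mm. A picture is of the moment at which its call begins: read the wrist's pose just before it.
- r.finish_job(): hands the job in; it is judged then, once.
The state is a dict: "t": time; "qpos": joint angles; "joint_vel": joint speeds; "joint_torque": joint torques, N m; "tcp_pos": TCP position; "orientation": TCP orientation; "wrist_force": force on the tool from outside, world axes, zero at the start; "ft_torque": the same for the moment, N m; "gripper_width": finger opening in m; "grasp_force": force on a finger pad.
Only numpy, scipy, OpenCV 4.12 (cv2) and the standard library are available. Lean on these libraries where they do the work, as an engineer would, in place of code of your own. Each camera call takes 0.05 s, during which the arm holds its last target. There are 200 camera calls.

## Working session

There is one attempt and no reset: what is moved stays moved. The work goes in short steps, Python scripts to look and compute and a tool call to move; the robot and the scene stay as the last step left them, time stands still between calls to the robot, and variables do not carry over. Pictures are saved under pics/ and viewed, at most 10 in all, crops included, and the job is handed in when it is done.

Besides the shell and the picture viewer there is one more tool, called after "Request:" as a command line: name --pt "numbers of a row" for each row, then --argument value for the rest. drive_tool: Moves the arm, as the interface text tells. Its arguments: {"type":"object","properties":{"targets":{"type":"array","items":{"type":"array","items":{"type":"number"}}}},"required":["targets"]}

```bash
mkdir -p pics; cat > h.py <<'E'
import numpy as np, cv2
from rig import r
from scipy.spatial.transform import Rotation as R
def cloud(c,s=None):
    z=c["z_map"];h,w=z.shape
    f=h/2/np.tan(np.radians(c["fovy"])/2)
    K=np.array([[f,0,c["cx"]],[0,f,c["cy"]],[0,0,1.]])
    u,v=np.meshgrid(np.arange(w),np.arange(h))
    p=cv2.undistortPoints(np.stack([u,v],-1).reshape(-1,1,2).astype(np.float64),K,np.array(c["dist_coeffs"],float)).reshape(h,w,2)
    P=np.dstack([p[...,0]*z,p[...,1]*z,z,np.ones_like(z)])
    if "view" in c: T=np.linalg.inv(c["view"])
    else:
        T=np.eye(4);T[:3,:3]=R.from_rotvec(s["orientation"]).as_matrix();T[:3,3]=s["tcp_pos"];T=T@c["tool_from_camera"]
    W=(P@T.T)[...,:3]; W[z<=0]=np.nan
    return W
def cap(n,fn=None):
    s=r.sense();c=r.capture(n)
    W=cloud(c,s)
    if fn: cv2.imwrite(f"pics/{fn}.png",c["image"])
    return c["image"],W,s
def rel(dx,dy,dz):
    s=r.sense();return R.from_rotvec(s["orientation"]).as_matrix().T@np.array([dx,dy,dz])*100
E
python3 - <<'E'
from h import *
for n in("top","scene"):
    im,W,s=cap(n,n+"0"); np.save(n+".npy",W)
print(s)
print(R.from_rotvec(s["orientation"]).as_matrix().round(3))
W=np.load("top.npy")
z=np.nan_to_num(W[...,2])
# blobs by height
m=((z>0.006)&(z<0.3)).astype(np.uint8)
n,l,st,ce=cv2.connectedComponentsWithStats(m)
for i in range(1,n):
    if st[i,4]>60:
        P=W[l==i];print(i,st[i],ce[i].round(),np.nanmin(P,0).round(3),np.nanmax(P,0).round(3))
E
```

```text
{'t': 0.05, 'qpos': array([ 1.05501903e+00,  2.76578579e-01,  1.50605741e+00, -8.15564864e-06,
        1.36069601e+00, -1.20998061e-01]), 'joint_vel': array([-0.00173698, -0.00043146, -0.00218154, -0.00209653,  0.00023385,
       -0.00091622]), 'joint_torque': array([ 1.86390214e-03, -4.05827379e+01, -2.38044780e+01,  7.02486327e-02,
        2.95465230e-02, -6.43131125e-05]), 'tcp_pos': array([0.22088842, 0.53029993, 0.20464427]), 'orientation': array([-6.15990568e-01, -3.08006170e+00,  2.59831760e-03]), 'wrist_force': array([ 0.06643377, -0.33861463, -1.28934232]), 'ft_torque': array([-0.04840103, -0.0324315 ,  0.05522189]), 'grasp_force': 0.0, 'gripper_width': 0.09394491460923855}
[[-0.923  0.385 -0.001]
 [ 0.385  0.923 -0.002]
 [ 0.    -0.002 -1.   ]]
1 [   79    46   467    57 21010] [312.  79.] [ 0.815 -0.653  0.006] [0.956 0.653 0.134]
16 [ 398  111   44   39 1361] [420. 130.] [ 0.675 -0.354  0.006] [ 0.782 -0.24   0.09 ]
23 [  0 124   4  60 154] [  1. 147.] [0.584 0.867 0.006] [0.751 0.876 0.023]
25 [ 623  125   17  275 2787] [634. 231.] [ 0.017 -0.903  0.006] [ 0.751 -0.864  
[... 214 characters left out ...]
05 0.011] [0.642 0.382 0.036]
146 [ 346  179   50   49 1352] [370. 203.] [ 0.466 -0.234  0.006] [ 0.598 -0.101  0.163]
158 [417 194  66  43 494] [452. 215.] [ 0.442 -0.468  0.006] [ 0.557 -0.299  0.036]
192 [ 176  204  132   47 3949] [241. 227.] [0.401 0.006 0.006] [0.527 0.372 0.084]
442 [322 252  66  51 479] [355. 279.] [ 0.263 -0.211  0.006] [ 0.397 -0.036  0.035]
584 [ 27 322  28  13 198] [ 42. 327.] [0.231 0.569 0.204] [0.253 0.583 0.278]
592 [ 79 340  16  15 111] [ 87. 346.] [0.19  0.472 0.207] [0.211 0.484 0.259]
594 [ 525  344   77   51 1449] [555. 366.] [ 0.087 -0.652  0.006] [ 0.157 -0.582  0.212]
600 [ 269  359   79   41 2501] [308. 382.] [ 0.001 -0.104  0.006] [0.108 0.107 0.195]
```

View pics/top0.png

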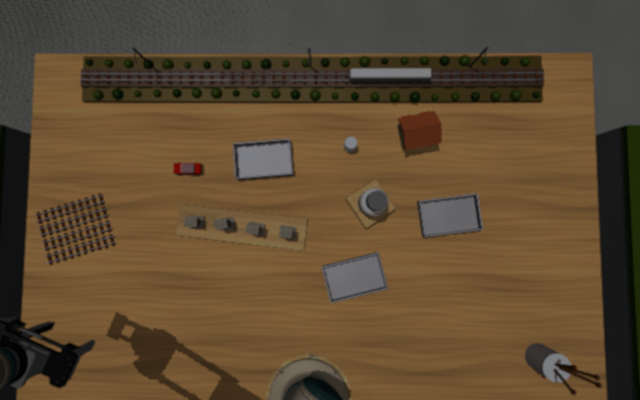

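View pics/scene0.png

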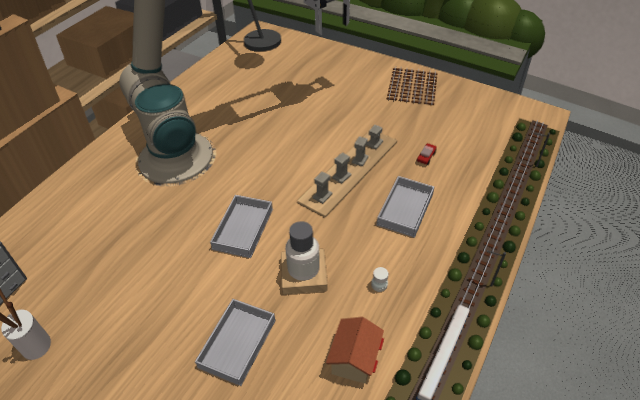

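```bash
python3 - <<'E'
from h import *
W=np.load("top.npy");im=cv2.imread("pics/top0.png")
z=np.nan_to_num(W[...,2])
reg=np.zeros(z.shape,bool);reg[195:260,165:320]=1
def comps(m,t):
    n,l,st,ce=cv2.connectedComponentsWithStats(m.astype(np.uint8))
    for i in range(1,n):
        if st[i,4]>20:
            P=W[l==i].astype(np.float32);q=cv2.minAreaRect(P[:,:2]*1000);print(t,ce[i].round(),st[i,4],"zmed",np.median(P[:,2]).round(4),"mean",P.mean(0).round(4),q)
comps(reg&(z>.045),"pier")
comps(reg&(z>.006)&(z<.2),"board")
reg[:]=0;reg[175:232,340:400]=1
comps(reg&(z>.15),"cap");comps(reg&(z>.02)&(z<.04),"block")
for a in((230,300,135,185),(412,488,190,240),(318,392,248,306)):
    reg[:]=0;reg[a[2]:a[3],a[0]:a[1]]=1
    comps(reg&(z>.022),"tray")
    comps(reg&(z>.006),"tray6"); u=(a[0]+a[1])//2;v=(a[2]+a[3])//2;print(im[v,u],W[v,u])
E
```

```text
pier [190. 222.] 137 zmed 0.0632 mean [0.4778 0.315  0.0626] ((478.15545654296875, 316.12548828125), (23.947568893432617, 35.049293518066406), 0.2049223780632019)
pier [221. 223.] 140 zmed 0.079 mean [0.4734 0.2281 0.0782] ((473.15423583984375, 229.73150634765625), (23.755491256713867, 36.02463150024414), 0.5783187747001648)
pier [253. 229.] 140 zmed 0.0791 mean [0.4603 0.1456 0.0784] ((460.0718688964844, 146.59011840820312), (34.69758224487305, 25.629989624023438), 79.01487731933594)
pier [286. 232.] 134 zmed 0.0792 mean [0.4508 0.0588 0.0791] ((450.6693420410156, 58.952423095703125), (33.56562042236328, 25.819421768188477), 83.97346496582031)
board [241. 227.] 3949 zmed 0.0101 mean [0.4646 0.1874 0.0193] ((463.5931396484375, 190.1607666015625), (362.2729187011719, 92.63263702392578), 83.41845703125)
cap [377. 200.] 318 zmed 0.1581 mean [ 0.5308 -0.168   0.1581] ((531.0770263671875, -168.098876953125), (46.458526611328125, 47.406272888183594), 26.79595947265625)
block [368. 204.] 660 zmed 0.0289 mean [ 0.5274 -0.1601  0.029 ] ((531.0443725585938, -168.60110473632812), (100.096954345
[... 494 characters left out ...]
570495605469, -384.6777648925781), (99.79489135742188, 161.1404571533203), 7.5807366371154785)
tray6 [452. 215.] 494 zmed 0.0267 mean [ 0.4987 -0.3886  0.0234] ((499.7570495605469, -384.6777648925781), (99.79489135742188, 161.1404571533203), 7.5807366371154785)
[105 101 103] [ 0.50004329 -0.39092828  0.00265282]
tray [355. 278.] 324 zmed 0.0284 mean [ 0.3277 -0.1249  0.0284] ((329.3426513671875, -123.724853515625), (100.07495880126953, 160.07936096191406), 14.582176208496094)
tray6 [355. 279.] 479 zmed 0.0271 mean [ 0.3253 -0.1257  0.0233] ((329.2988586425781, -123.77803802490234), (100.32665252685547, 159.9290008544922), 14.40601634979248)
[112 108 109] [ 0.32755368 -0.12690311  0.00348226]
```

The top view shows the four piers in a row at (190–286, 222–232), and the left one at (190,222) is the short pier (top 63 mm). The left-most tray is at (263,160), the capped bottle at (375,202), and the car at (187,168). The scene view agrees: the short pier is at the far end of the board.

Request:
drive_tool --pt "9.4 0 0 0 0 0 8.4" --pt "9.4 0 0 0 0 0 8.4" --pt "9.4 0 0 0 0 0 8.4" --pt "9.4 0 0 0 0 0 8.4" --pt "9.4 0 0 0 0 0 8.4" --pt "9.4 0 0 0 0 0 8.4" --pt "9.4 0 0 0 0 0 8.4" --pt "9.4 0 0 0 0 0 8.4"

```text
t: 0.9
tcp_pos: [0.221, 0.5305, 0.205]
orientation: [2.224, 2.218, -0.002]
wrist_force: [-0.7, 0.9, 0.1]
gripper_width: 0.094
grasp_force: 0.0
```

Request:
drive_tool --pt "7 -2.7 3.2 0 0 0 0" --pt "7 -2.7 3.2 0 0 0 0" --pt "7 -2.7 3.2 0 0 0 0" --pt "7 -2.7 3.2 0 0 0 0" --pt "7 -2.7 3.2 0 0 0 0" --pt "7 -2.7 3.2 0 0 0 0" --pt "7 -2.7 3.2 0 0 0 0" --pt "7 -2.7 3.2 0 0 0 0"

```text
t: 1.7
tcp_pos: [0.4787, 0.3142, 0.2051]
orientation: [-2.218, -2.225, 0.001]
wrist_force: [-0.2, 0.7, -0.7]
gripper_width: 0.0698
grasp_force: 0.0
```

```bash
cat > pier.py <<'E'
from h import *
im,W,s=cap("wrist","w1")
print(s["tcp_pos"],s["gripper_width"],s["wrist_force"],s["qpos"].round(2));Rm=R.from_rotvec(s["orientation"]).as_matrix();print(Rm.round(3))
z=np.nan_to_num(W[...,2])
for lo,hi in((.055,.072),(.072,.09),(.013,.025)):
    n,l,st,ce=cv2.connectedComponentsWithStats(((z>lo)&(z<hi)).astype(np.uint8))
    for i in range(1,n):
        if st[i,4]>150:
            P=W[l==i].astype(np.float32);print(lo,st[i],P.mean(0).round(4),cv2.minAreaRect(P[:,:2]*1000))
E
python3 pier.py
```

```text
[0.47870232 0.31419771 0.20512028] 0.06982186919333283 [-0.172326    0.73707511 -0.67083838] [0.46 0.27 1.51 0.   1.36 0.46]
[[-0.003  1.    -0.001]
 [ 1.     0.003 -0.   ]
 [-0.    -0.001 -1.   ]]
0.055 [307 172  23  30 625] [0.4789 0.3154 0.0622] ((478.84161376953125, 314.6047668457031), (34.244346618652344, 25.97943687438965), 86.25765991210938)
0.072 [302 243  24  29 582] [0.4741 0.2318 0.0782] ((474.1607360839844, 230.41522216796875), (25.926475524902344, 34.564048767089844), 5.0189900398254395)
0.013 [ 564   14   76  265 7889] [0.8754 0.317  0.0194] ((864.3217163085938, 336.223388671875), (99.68603515625, 354.4267578125), 10.409173965454102)
0.013 [608  30  22  19 293] [0.8377 0.4878 0.0187] ((839.0230712890625, 487.7386779785156), (17.542253494262695, 19.52556037902832), 26.522533416748047)
0.013 [596  78  23  20 325] [0.8384 0.4326 0.0192] ((839.5926513671875, 432.64984130859375), (19.901885986328125, 22.295915603637695), 14.009095191955566)
0.013 [415 130  32  59 899] [0.6241 0.3472 0.0195] ((627.1038818359375, 341.9217529296875), (32.75345993041992, 76.97040557861328), 0.11605778336524963)
0.013 [305 164  27  32 255] [0.4786 0.3253 0.0165] ((478.9632263183594, 315.0234680175781), (41.16971969604492, 33.935386657714844), 85.81805419921875)
0.013 [302 223  26  28 322] [0.4754 0.2397 0.0166] ((474.1097717285156, 230.69406127929688), (33.86089324951172, 41.9400634765625), 4.95132303237915)
0.013 [409 248  63   8 238] [0.6548 0.2103 0.0191] ((654.7700805664062, 210.5620880126953), (86.04790496826172, 2.2106282711029053), 4.580394268035889)
0.013 [294 274  26  17 273] [0.4618 0.1596 0.0168] ((462.0616455078125, 154.1750946044922), (28.452756881713867, 34.198570251464844), 79.64681243896484)
0.013 [289 325  24  25 289] [0.4513 0.0636 0.0172] ((451.30084228515625, 59.305023193359375), (42.720664978027344, 33.91572952270508), 83.65914154052734)
```

Request:
drive_tool --pt "7 0.05 0 3 0 0 4" --pt "7 0 0 3 0 0 0" --pt "7 0 0 3 0 0 0" --pt "7 0 0 3 0 0 0" --pt "7 0 0 2.4 0 0 0" --pt "7 0 0 1.6 0 0 0" --pt "7 0 0 0.8 0 0 0" --pt "0 0 0 0 0 0 0"

```text
t: 2.55
tcp_pos: [0.4769, 0.3158, 0.0363]
orientation: [-2.294, -2.146, 0.004]
wrist_force: [0.4, -0.5, -0.1]
gripper_width: 0.0654
grasp_force: 0.0
```

Request:
drive_tool --pt "0 0 0 0 0 0 0" --pt "0 0 0 0 0 0 0" --pt "0 0 0 0 0 0 0" --pt "0 0 0 0 0 0 0" --pt "0 0 0 0 0 0 0" --pt "0 0 0 0 0 0 0" --pt "0 0 0 0 0 0 0" --pt "0 0 0 0 0 0 0"

```text
t: 3.35
tcp_pos: [0.4781, 0.3162, 0.0379]
orientation: [2.294, 2.146, 0.001]
wrist_force: [-0.4, 1.4, 3.5]
gripper_width: 0.0257
grasp_force: 30.0
```

Request:
drive_tool --pt "0 0 0 -1 0 0 0" --pt "0 0 0 -2.2 0 0 0" --pt "0 0 0 -2.5 0 0 0" --pt "0 0 0 -2.5 0 0 0" --pt "0 0 0 -2 0 0 0" --pt "0 0 0 -1 0 0 0" --pt "0 -1 1 0 0 0 0" --pt "0 -1.8 2 0 0 0 0"

```text
t: 4.15
tcp_pos: [0.5051, 0.286, 0.149]
orientation: [-2.291, -2.148, 0.002]
wrist_force: [0.7, -0.6, -0.5]
gripper_width: 0.0257
grasp_force: 30.0
```

Request:
drive_tool --pt "0 -2.6 2.8 0 0 0 0" --pt "0 -2.6 2.8 0 0 0 0" --pt "0 -2.6 2.8 0 0 0 0" --pt "0 -2.6 2.8 0 0 0 0" --pt "0 -2.4 2.6 0 0 0 0" --pt "0 -0.8 2 0 0 0 0" --pt "0 0 0 0 0 0 0" --pt "0 0 0 0 0 0 0"

```text
t: 4.95
tcp_pos: [0.6536, 0.1391, 0.1477]
orientation: [-2.294, -2.143, 0.004]
wrist_force: [-0.2, 0.6, -0.1]
gripper_width: 0.0259
grasp_force: 30.0
```

```bash
python3 - <<'E'
from h import *
im,W,s=cap("wrist","w2")
print(s["tcp_pos"],s["gripper_width"],s["grasp_force"],s["wrist_force"])
im,W,s=cap("top")
z=np.nan_to_num(W[...,2])
x,y=W[...,0],W[...,1]
for lo,hi in((.001,.012),(.024,.034)):
    m=(abs(x-.654)<.06)&(abs(y-.13)<.09)&(z>lo)&(z<hi); P=W[m].astype(np.float32);print(m.sum(),np.median(P,0))
print(cv2.minAreaRect(P[:,:2]*1000), rel(.654-s["tcp_pos"][0],.130-s["tcp_pos"][1],0))
E
```

```text
[0.65362225 0.13906785 0.14766895] 0.025911662944381384 29.99819040298462 [-0.17814831  0.64463355 -0.05789577]
971 [0.65275484 0.09837711 0.00361322]
168 [0.6617588  0.08138674 0.02895325]
((656.2921142578125, 99.34406280517578), (100.4439926147461, 98.42759704589844), 4.4245147705078125) [-9.69639510e-01  1.44470057e-01 -3.26218217e-04]
```

View pics/w2.png

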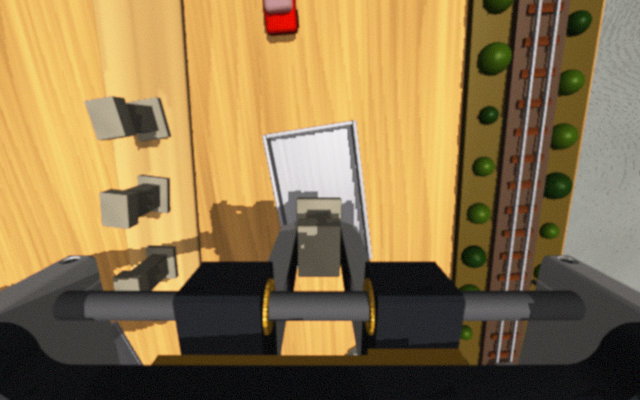

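The wrist view shows the pier gripped at (320,235), over the tray, whose far corners are at (268,135) and (352,123). I'll lower it.

Request:
drive_tool --pt "0 -0.5 0 2 0 0 0" --pt "0 -0.4 0 2.5 0 0 0" --pt "0 0 0 2.5 0 0 0" --pt "0 0 0 2 0 0 0" --pt "0 0 0 1.2 0 0 0" --pt "0 0 0 0.6 0 0 0" --pt "0 0 0 0.3 0 0 0" --pt "0 0 0 0.1 0 0 0"

```text
t: 5.85
tcp_pos: [0.6543, 0.1313, 0.0381]
orientation: [2.293, 2.146, 0.002]
wrist_force: [-0.3, 0.2, -0.4]
gripper_width: 0.0254
grasp_force: 30.0
```

Request:
drive_tool --pt "0 0 0 0.1 0 0 0" --pt "0 0 0 0.1 0 0 0" --pt "0 0 0 0 0 0 0" --pt "0 0 0 0 0 0 0" --pt "2.9 0 0 0 0 0 0" --pt "3.5 0 0 0 0 0 0" --pt "4.5 0 0 0 0 0 0" --pt "5.2 0 0 0 0 0 0"

```text
t: 6.65
tcp_pos: [0.6539, 0.131, 0.0355]
orientation: [2.294, 2.146, 0.0]
wrist_force: [-0.9, -0.1, -0.2]
gripper_width: 0.0476
grasp_force: 0.0
```

Request:
drive_tool --pt "5.2 0 0 -1 0 0 0" --pt "5.2 0 0 -2 0 0 0" --pt "5.2 0 0 -3 0 0 0" --pt "5.2 0 0 -4 0 0 0" --pt "7 0 0 -4 0 0 0" --pt "7 0 0 -4 0 0 0" --pt "7 0 0 -4 0 0 0" --pt "7 0 0 -1.5 0 0 0"

```text
t: 7.45
tcp_pos: [0.6555, 0.1312, 0.2767]
orientation: [2.29, 2.143, 0.011]
wrist_force: [0.1, 0.4, 0.2]
gripper_width: 0.0697
grasp_force: 0.0
```

Request:
drive_tool --pt "7 -3.8 -1.3 0 0 0 0" --pt "7 -3.8 -1.3 0 0 0 0" --pt "7 -3.8 -1.3 0 0 0 0" --pt "7 -3.8 -1.3 0 0 0 0" --pt "7 -3.8 -1.3 0 0 0 0" --pt "7 -3.8 -1.3 0 0 0 0" --pt "7 -3.8 -1.3 0 0 0 0" --pt "7 -3.8 -1.3 0 0 0 0"

```text
t: 8.25
tcp_pos: [0.529, -0.1668, 0.2715]
orientation: [2.293, 2.145, 0.001]
wrist_force: [1.2, -0.3, 0.1]
gripper_width: 0.07
grasp_force: 0.0
```

```bash
python3 - <<'E'
from h import *
im,W,s=cap("wrist","w3")
p=s["tcp_pos"];print(p,s["gripper_width"],s["wrist_force"],s["qpos"].round(2))
z=np.nan_to_num(W[...,2]);d=np.hypot(W[...,0]-.531,W[...,1]+.168)
m=(z>.15)&(z<.17)&(d<.05)
P=W[m].astype(np.float32);print(m.sum(),np.median(P[:,2]),cv2.minEnclosingCircle(P[:,:2]*1000),P.mean(0))
m=(z>.024)&(z<.036)&(d<.08);P=W[m].astype(np.float32);print(m.sum(),cv2.minAreaRect(P[:,:2]*1000))
im2,W,_=cap("top","top1")
z=np.nan_to_num(W[...,2]);m=(z>.15)&(z<.17)&(np.hypot(W[...,0]-.531,W[...,1]+.168)<.05);P=W[m].astype(np.float32);print(m.sum(), m.sum() and cv2.minEnclosingCircle(P[:,:2]*1000))
t=(abs(W[...,0]-.654)<.06)&(abs(W[...,1]-.13)<.09)&(z>.04);print("tray pier",W[t].mean(0),z[t].max())
c=im2[120:260,130:420];cv2.imwrite("pics/v.png",np.hstack([cv2.resize(im,(400,250)),cv2.resize(c,(400,250))]))
E
```

```text
[ 0.52900838 -0.16675594  0.27147314] 0.07004009284856275 [ 1.160238   -0.25307903  0.05700938] [-0.43  0.21  1.43  0.    1.5  -0.36]
1507 0.15745385 ((532.197509765625, -168.4208526611328), 24.26676368713379) [ 0.5321863  -0.16755664  0.15734594]
1587 ((532.0623779296875, -168.3734130859375), (100.01927185058594, 99.70243835449219), 34.01599884033203)
62 ((535.1304931640625, -154.78140258789062), 18.937271118164062)
tray pier [0.65289679 0.12801635 0.05635617] 0.06185245418797858
```

View pics/v.png

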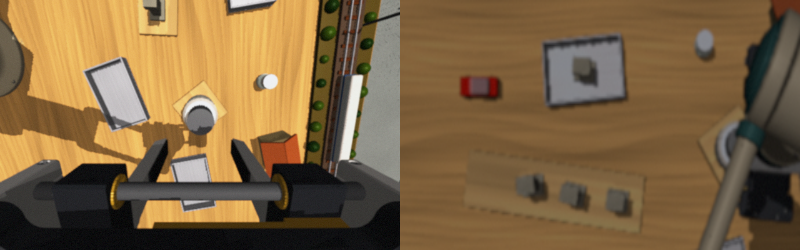

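The pier stands upright in the tray and the other three are untouched. The wrist view shows the cap just ahead of the fingers at (200,118). I'll descend and grip it.

Request:
drive_tool --pt "7 -0.1 0.3 2 0 0 0" --pt "7 0 0 3 0 0 0" --pt "7 0 0 3 0 0 0" --pt "7 0 0 2.6 0 0 0" --pt "7 0 0 2 0 0 0" --pt "7 0 0 1.2 0 0 0" --pt "7 0 0 0.3 0 0 0" --pt "7 0 0 0 0 0 0"

```text
t: 9.15
tcp_pos: [0.5333, -0.1664, 0.1299]
orientation: [2.294, 2.146, 0.001]
wrist_force: [0.6, 0.1, 0.9]
gripper_width: 0.0703
grasp_force: 0.0
```

```bash
python3 -c "
from h import *
s=r.sense();p=s['tcp_pos'];print(p,s['wrist_force'],rel(.5318-p[0],-.1683-p[1],.130-p[2]))"
```

```text
[ 0.53327785 -0.16641123  0.12989375] [0.57848288 0.11936784 0.8774135 ] [-0.1982603  -0.13492875 -0.01071908]
```

Request:
drive_tool --pt "7 -0.2 -0.1 0 0 0 0" --pt "0 0 0 0 0 0 0" --pt "0 0 0 0 0 0 0" --pt "0 0 0 0 0 0 0" --pt "0 0 0 0 0 0 0" --pt "0 0 0 0 0 0 0" --pt "0 0 0 0 0 0 0" --pt "0 0 0 0 0 0 0"

```text
t: 9.95
tcp_pos: [0.5315, -0.1687, 0.1298]
orientation: [2.294, 2.146, -0.0]
wrist_force: [-2.0, -0.5, 4.3]
gripper_width: 0.0477
grasp_force: 30.0
```

Request:
drive_tool --pt "0 0 0 0.1 0 0 0" --pt "0 0 0 0.1 0 0 0" --pt "0 0 0 0.1 0 0 0" --pt "0 0 0 0.1 0 0 0" --pt "0 0 0 0.1 0 0 0" --pt "0 0 0 0.1 0 0 0" --pt "0 0 0 0 0 0 0" --pt "0 0 0 0 0 0 0"

```text
t: 10.75
tcp_pos: [0.5316, -0.1687, 0.1243]
orientation: [2.294, 2.146, -0.0]
wrist_force: [-4.1, 0.4, 9.0]
gripper_width: 0.0472
grasp_force: 30.0
```

Request:
drive_tool --pt "0 0 0 0.03 0 0 -4" --pt "0 0 0 0 0 0 -6" --pt "0 0 0 0 0 0 -6" --pt "0 0 0 0 0 0 -6" --pt "0 0 0 0 0 0 -6" --pt "0 0 0 0 0 0 -6" --pt "0 0 0 0 0 0 -6" --pt "0 0 0 0 0 0 -4"

```text
t: 11.55
tcp_pos: [0.5336, -0.1688, 0.1245]
orientation: [1.317, 2.848, 0.002]
wrist_force: [0.6, 1.1, 8.5]
gripper_width: 0.0477
grasp_force: 30.0
```

```bash
python3 -c "
from h import *
s=r.sense();print(s['tcp_pos'],s['wrist_force'],s['ft_torque'],s['gripper_width'],R.from_rotvec(s['orientation']).as_matrix().round(3))"
```

```text
[ 0.53358007 -0.1688031   0.12451456] [0.62305061 1.10669952 8.53177663] [ 0.12338084  0.07182201 -0.07018837] 0.047698854944782286 [[-0.648  0.762  0.004]
 [ 0.762  0.648 -0.001]
 [-0.003  0.003 -1.   ]]
```

Request:
drive_tool --pt "0 0 0 0 0 0 -4" --pt "0 0 0 0 0 0 -6" --pt "0 0 0 0 0 0 -7" --pt "0 0 0 0 0 0 -7" --pt "0 0 0 0 0 0 -7" --pt "0 0 0 0 0 0 -7" --pt "0 0 0 0 0 0 -4" --pt "0 0 0 0 0 0 0"

```text
t: 12.35
tcp_pos: [0.5337, -0.1689, 0.1246]
orientation: [0.212, 3.13, -0.001]
wrist_force: [0.3, 0.3, 7.8]
gripper_width: 0.0472
grasp_force: 30.0
```

Request:
drive_tool --pt "0 0 0 -0.2 0 0 0" --pt "0 0 0 -0.2 0 0 0" --pt "0 0 0 -0.2 0 0 0" --pt "0 0 0 -0.2 0 0 0" --pt "0 0 0 -0.2 0 0 0" --pt "0 0 0 -0.2 0 0 0" --pt "0 0 0 0 0 0 0" --pt "0 0 0 0 0 0 0"

```text
t: 13.15
tcp_pos: [0.531, -0.1683, 0.1345]
orientation: [-0.214, -3.133, -0.001]
wrist_force: [0.1, -0.2, -0.9]
gripper_width: 0.0473
grasp_force: 30.0
```

Request:
drive_tool --pt "0 0 0 -0.4 0 0 0" --pt "0 0 0 -0.8 0 0 0" --pt "0 0 0 -1.2 0 0 0" --pt "0 0 0 -1.4 0 0 0" --pt "0 0 0 -1.2 0 0 0" --pt "0 0 0 -0.8 0 0 0" --pt "0 0 0 -0.4 0 0 0" --pt "0 0 0 0 0 0 0"

```text
t: 13.95
tcp_pos: [0.5319, -0.1687, 0.1978]
orientation: [0.214, 3.133, -0.001]
wrist_force: [-0.2, 1.2, -0.7]
gripper_width: 0.0473
grasp_force: 30.0
```

```bash
python3 - <<'E'
from h import *
im,W,_=cap("scene","s2");s=r.sense()
p=s["tcp_pos"];print(p,s["gripper_width"],s["grasp_force"],s["wrist_force"],R.from_rotvec(s["orientation"]).as_matrix().round(3),rel(.5318-p[0],-.1683-p[1],.1968-p[2]))
# bottle features along the column through the axis
c=W[150:330,230:370].reshape(-1,3);d=np.hypot(c[:,0]-.5318,c[:,1]+.1683);c=c[(d<.027)&(c[:,2]>.105)&(c[:,2]<.26)]
print(np.histogram(c[:,2],np.arange(.105,.26,.005)))
cv2.imwrite("pics/s2c.png",cv2.resize(im[100:300,180:440],None,fx=3,fy=3,interpolation=cv2.INTER_CUBIC))
E
```

```text
[ 0.53155129 -0.16851443  0.19716198] 0.0475429131680563 29.999902546405792 [-0.29064556  0.984651   -1.36406734] [[-0.991  0.136 -0.   ]
 [ 0.136  0.991  0.   ]
 [ 0.     0.    -1.   ]] [-0.02172411  0.0246247   0.03619894]
(array([123,  88,  17,  24,  29,  85,  21,  63,   3,   0,   0,   0,   0,
         0,   0,  12,  31,  25,  34,  32,  25,  30,  26,  52, 244,  11,
        13,  15,  11,  12,  11]), array([0.105, 0.11 , 0.115, 0.12 , 0.125, 0.13 , 0.135, 0.14 , 0.145,
       0.15 , 0.155, 0.16 , 0.165, 0.17 , 0.175, 0.18 , 0.185, 0.19 ,
       0.195, 0.2  , 0.205, 0.21 , 0.215, 0.22 , 0.225, 0.23 , 0.235,
       0.24 , 0.245, 0.25 , 0.255, 0.26 ]))
```

View pics/s2c.png

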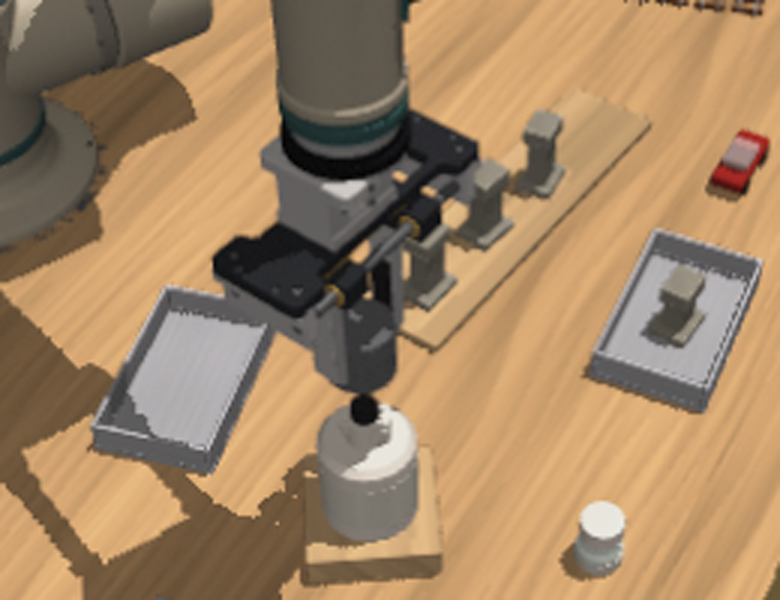

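The image shows the cap held level at (365,355), directly above the open bottle mouth at (363,410). The depth data puts the rim at about 0.183 m and the top at about 0.227 m, roughly 5 cm above the mouth. The short pier stands in the tray at (683,305), and everything else is undisturbed.

```bash
python3 -c "
from rig import r
print(r.finish_job())"
```

```text
the job is handed in; nothing more can be done
None
```

The job is handed in: the short pier stands in the leftmost tray, and the cap is off and held level about 5 cm above the open bottle; the last picture showed the other piers, jar and car undisturbed (the house was out of its frame and wasn't re-checked).

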